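Clip the plug gauges back into their rack

TASK

Put the plug gauges away in the clip rack: lay the one that is out on the bench across the empty pair of clips with its handle midway between the two bars, and press it and the two gauges lying loose on their clips straight down until both ends of each have snapped fully home. The gauges may point either way. Leave the gauge that is already home, and everything else on the bench, where it is.

Things in the scene. Friction and masses are not known exactly. Their poses are not given: they have to be found in the camera images.
- rack: clip rack fixed to the bench: dark steel plate 130 x 315 x 8 mm with two aluminium bars 82 mm apart along y, tops 24 mm up, holding four pairs of sprung steel clips 75 mm apart (one clip on each bar, 12 mm wide, open to the top, tips 54 mm above the bench). Under a handle, between the bars, lies only the plate. Origin at the middle of the underside.
- clip0_seat (a point): the place of one pair of clips: the point midway between its two clips, at the height of a gauge's axis when fully home (40 mm above the bench). x runs along a seated gauge, from near bar to far bar, y along the bars, z up. gauge_home sits here. The four places swap along the rack from run to run.
- clip1_seat (a point): the place of one pair of clips: the point midway between its two clips, at the height of a gauge's axis when fully home (40 mm above the bench). x runs along a seated gauge, from near bar to far bar, y along the bars, z up. gauge_1 lies loose on these clips. To press a gauge through takes about 12 N in the first 6 mm (an end that lags snaps a little later); it goes down 12 mm in all onto hard seats.
- clip2_seat (a point): the place of one pair of clips: the point midway between its two clips, at the height of a gauge's axis when fully home (40 mm above the bench). x runs along a seated gauge, from near bar to far bar, y along the bars, z up. gauge_2 lies loose on these clips.
- clip3_seat (a point): the place of one pair of clips: the point midway between its two clips, at the height of a gauge's axis when fully home (40 mm above the bench). x runs along a seated gauge, from near bar to far bar, y along the bars, z up. Empty, for gauge_3: let down onto the mouths it rests with its axis 12 mm above this point; the flared tips centre it from up to 6 mm aside.
- gauge_home: a plug gauge already home in its clips: eight-sided aluminium handle 52 mm long, 18 mm across flats; on each side a round steel neck 14 mm thick, 26 to 56 mm from the middle; then a measuring end, 12 mm thick and 24 long at +x, 10 mm thick and 14 long at -x. Origin on its axis at the handle's middle, x along the axis. About 90 g.
- gauge_1: a plug gauge just like gauge_home, same origin and axes. Lies unpressed on the clip mouths, 12 mm too high, handle between the bars.
- gauge_2: a plug gauge just like gauge_home, same origin and axes. Lies unpressed on the clip mouths, 12 mm too high, handle between the bars.
- gauge_3: a plug gauge just like gauge_home, same origin and axes. Lies on the bench mat on a flat of its handle, axis 9 mm above the bench, to the robot's right of the rack.
- gauge_1_a (a point): point on the axis of gauge_1, 41 mm from its middle towards the thicker measuring end, where a clip holds the neck
- gauge_1_b (a point): point on the axis of gauge_1, 41 mm from its middle towards the thinner measuring end, where a clip holds the neck
- gauge_2_a (a point): point on the axis of gauge_2, 41 mm from its middle towards the thicker measuring end, where a clip holds the neck
- gauge_2_b (a point): point on the axis of gauge_2, 41 mm from its middle towards the thinner measuring end, where a clip holds the neck
- gauge_3_a (a point): point on the axis of gauge_3, 41 mm from its middle towards the thicker measuring end, where a clip holds the neck
- gauge_3_b (a point): point on the axis of gauge_3, 41 mm from its middle towards the thinner measuring end, where a clip holds the neck
- mouse: a black computer mouse about 64 mm across, 33 mm high, near left. Not part of the job. Origin at its underside.
- screwdriver: a screwdriver 170 mm long with a black handle, lying on the bench right of gauge_3. Not part of the job. Origin at its underside.
- ring_gauge: a steel ring gauge 52 mm in diameter, 18 mm high, lying on the bench beyond gauge_3. Not part of the job. Origin at its underside.
- jar: a white jar 48 mm in diameter, 60 mm high, left of the rack. Not part of the job. Origin at its underside.
- block_case: a closed wooden gauge-block case 75 x 110 x 32 mm, left of the rack. Not part of the job. Origin at its underside.
- square: a small steel try square, about 110 x 75 mm, 14 mm high, far right. Not part of the job. Origin at its underside.
Mind the look-alikes: they are no part of the job. What is shaped like the gauge_2 but brown is not meant. What is shaped like the gauge_1 but brown is not meant.

How it is judged:
By the outcome, as a careful person would: the job done as asked, in the order asked, and still so for the second after the job is handed in, with the robot touching nothing.
It also fails if it takes over 48 s, if anything falls off the work surface, if the arm or the gripper's body presses on something with over 40 N, if the wrist force passes 120 N, or if a joint passes its speed limit or range.

ROBOT

A 6-joint arm with a two-finger parallel gripper is mounted at the origin on the work surface. World frame = base frame: x ahead of the robot, y to its left, z up, the work surface at z = 0. Lengths are in mm, angles in rad, forces in N, time in s.
With the tool pointing down it reaches from about 350 to 975 mm from the base axis. Payload 7.1 kg.
Tool frame: the origin (TCP) lies on the centre line of the jaws, within the pads' length; the fingertips stand 14 mm ahead of it and the grasp point (between the pads) lies 5 mm behind it; x points along the fingers, z is the direction in which the jaws open and shut, and the axes are right-handed (so a half turn about x gives the same grasp; the last joint's range is limited). The gripper opens to 88 mm and grips with 3 to 60 N. Pads are 20 mm wide; open, the fingers measure 115 mm over their backs; the gripper's body (75 mm by 178 mm) begins 61 mm behind the grasp point.
Start: joints at [-1.173, 0.423, 1.63, -0, 1.089, -0.019], TCP at [253.038, -571.469, 236.675] pointing down, gripper open.
Joint ranges: [-3, 3], [-0.9, 2.11], [0.09, 2.58], [-1.31, 4.45], [0.11, 2.69], [-2.54, 2.54]. Speed limits (rad/s): [2.39, 2.39, 3.01, 3.14, 3.14, 3.14].

INTERFACE

Orientations are given as a rotation vector (axis times angle).
In Python, from workcell import ctrl gives the robot as it stands.
- The arm moves only by the tool servo_tool, never from a script. Its argument "plan" is a list that holds one entry, the list of rows, each a list of 7 numbers: the shift along the tool's x, y, z in cm, then the turn, a rotation vector about the tool's x, y, z in rad, then the finger opening in cm, from 0 to 8.78. A call has 1 to 8 rows; each row is the pose to reach, as a shift and turn from the pose commanded when the call began, along the tool's axes at that moment; what a row does not reach only later rows make up. A row lasts 1/12 s, in which the tool goes at most 41.7 mm and 7.16 degrees, less where a joint would pass 70% of its speed; a pose out of reach is approached as far as the arm can. A call with a gripper value outside its range is refused whole. The fingers move at their own pace and stop on an object; the grip force is fixed at half the most. Time passes only in rows, so rows that repeat a pose let the fingers close. It gives the time, the measured TCP pose, the force and the opening at its end, in the units of the state.
- ctrl.get_obs(): the state, without advancing time (a new reading comes with each control period).
- ctrl.get_image(name): name is "scene" or "side" or "wrist"; returns the picture (480x640x3 uint8, red, green, blue); there is no depth.
- ctrl.calibration(name): a dict with "K" (3x3 intrinsics, pixels), "view" (4x4, takes a point from world to camera coordinates). Camera axes: x right, y up, looking along -z (the intrinsics and any distortion apply to the point x, -y, -z); pixel columns grow to the right and rows downward; lengths in mm; the calibration is good to about 2 mm. The wrist camera is an equidistant fisheye: a pixel r from the principal point sees the ray r / f radians off the axis. A picture is of the moment at which its call begins: read the wrist's pose just before it. calibration takes no time and is no camera call; for the wrist camera it gives the pose at the moment of the call.
- ctrl.close_job(): hands the job in, once; it reports no verdict.
The state is a dict: "t": time; "qpos": joint angles; "qvel": joint speeds; "joint_torque": joint torques, N m; "ee_pos": TCP position; "orientation": TCP orientation; "ft_force": force on the tool from outside, world axes, zero at the start; "moment": the same for the moment, N m; "width": finger opening in mm.
Only numpy, scipy, OpenCV 4.12 (cv2) and the standard library are available. Lean on these libraries where they do the work, as an engineer would, in place of code of your own. Each camera call takes 0.05 s, during which the arm holds its last target.

## Working session

There is one attempt and no reset: what is moved stays moved. The work goes in short steps, Python scripts to look and compute and a tool call to move; the robot and the scene stay as the last step left them, time stands still between calls to the robot, and variables do not carry over. Pictures are saved under pics/ and viewed, and the job is handed in when it is done.

Besides the shell and the picture viewer there is one more tool, called after "Emit:" as a command line: name --argument value ..., lists and objects as JSON in quotes. servo_tool: Moves the arm, as the interface text tells. Its arguments: {"type":"object","properties":{"plan":{"type":"array","items":{"type":"array","items":{"type":"array","items":{"type":"number"}}}}},"required":["plan"]}

```bash
ls; mkdir -p pics; python3 - <<'E'
from workcell import ctrl
import cv2,numpy as np
np.set_printoptions(precision=4,suppress=True)
print(ctrl.get_obs())
for n in ["scene","side","wrist"]:
    c=ctrl.calibration(n); print(n,c)
    cv2.imwrite(f"pics/{n}0.png",ctrl.get_image(n)[:,:,::-1])
E
```

```text
pics
{'t': 0.0, 'qpos': array([-1.173 ,  0.4238,  1.6307, -0.    ,  1.0886, -0.019 ]), 'qvel': array([ 0.0001,  0.0006, -0.0002,  0.0011,  0.0021,  0.0001]), 'joint_torque': array([ -0.0017, -54.4618, -27.3666,   0.0643,   0.0227,  -0.0001]), 'ee_pos': array([ 252.8236, -571.0036,  235.9028]), 'orientation': array([ 0.8978,  1.3793, -0.8964]), 'ft_force': array([ 0.2764, -0.4025, -0.2569]), 'moment': array([-0.025 ,  0.0171, -0.0377]), 'width': 87.67176309527322}
scene {'K': array([[491.1883,   0.    , 316.332 ],
       [  0.    , 491.1883, 231.9267],
       [  0.    ,   0.    ,   1.    ]]), 'view': array([[    0.6333,     0.7738,    -0.0142,  -335.4163],
       [   -0.6672,     0.5552,     0.4966,   298.181 ],
       [    0.3921,    -0.305 ,     0.8679, -1364.9359],
       [    0.    ,     0.    ,     0.    ,     1.    ]])}
side {'K': array([[434.3386,   0.    , 321.3759],
       [  0.    , 434.3386, 242.7195],
       [  0.    ,   0.    ,   1.    ]]), 'view': array([[  -0.813 ,   -0.582 ,   -0.0146,  476.914 ],
       [   0.4541,   -0.6496,    0.6098, -260.1894],
       [  -0.3644,    0.4891,    0.7925, -945.4061],
       [   0.    ,    0.    ,    0.    ,    1.    ]])}
wrist {'K': array([[371.6483,   0.    , 318.719 ],
       [  0.    , 371.6483, 240.9467],
       [  0.    ,   0.    ,   1.    ]]), 'view': array([[   0.4055,   -0.9141,   -0.001 , -623.8819],
       [   0.8868,    0.3936,   -0.2423,   29.574 ],
       [   0.2219,    0.0974,    0.9702, -389.4687],
       [   0.    ,    0.    ,    0.    ,    1.    ]])}
```

View pics/scene0.png

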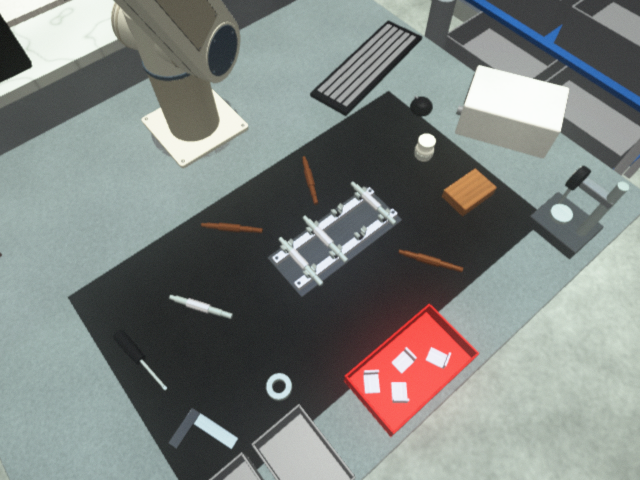

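View pics/side0.png

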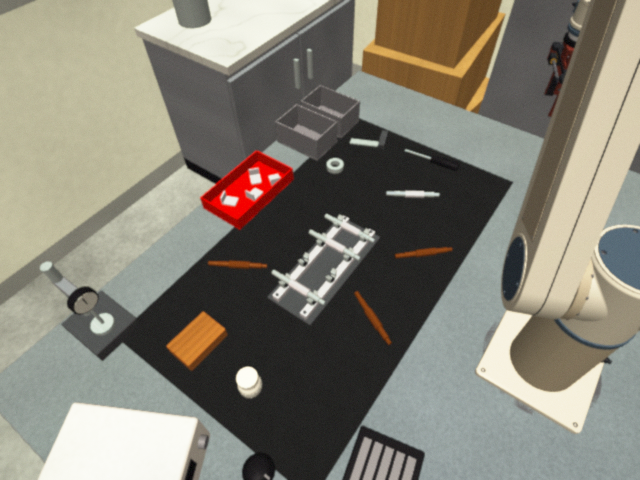

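View pics/wrist0.png

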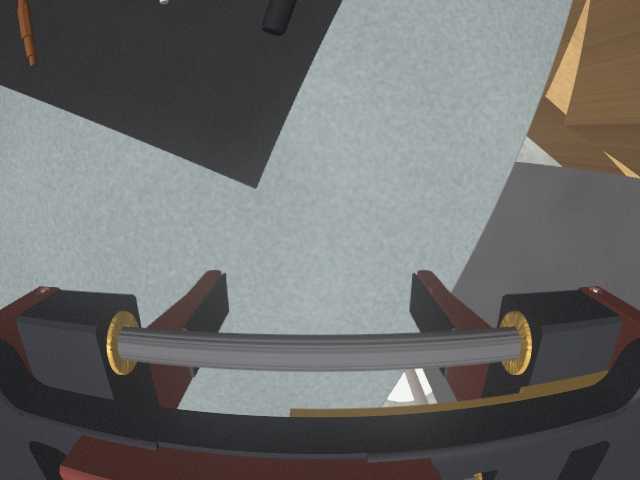

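The scene view shows the rack around (335,238), with gauges at (300,261), (325,239) and (373,202) and an empty pair near (348,222). gauge_3 lies at (200,306) and the three brown items are decoys. I'll zoom in.

```bash
python3 - <<'E'
import cv2,numpy as np
a=cv2.imread("pics/scene0.png")[170:310,250:420]; b=cv2.imread("pics/side0.png")[200:330,255:395]; c=cv2.imread("pics/scene0.png")[270:340,150:250]
cv2.imwrite("pics/za.png",cv2.resize(a,None,fx=4.7,fy=4.2,interpolation=2))
cv2.imwrite("pics/zb.png",cv2.resize(b,None,fx=4.6,fy=4.6,interpolation=2))
E
```

```text
(no output)
```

View pics/za.png

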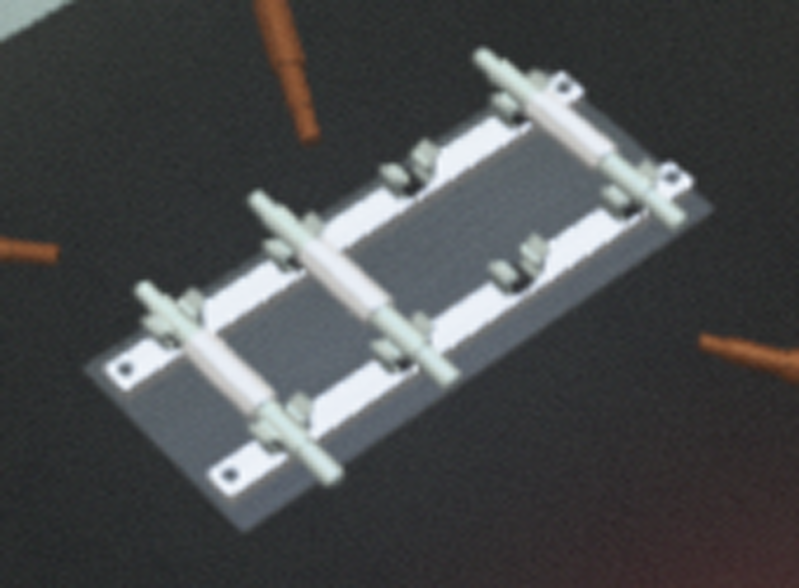

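View pics/zb.png

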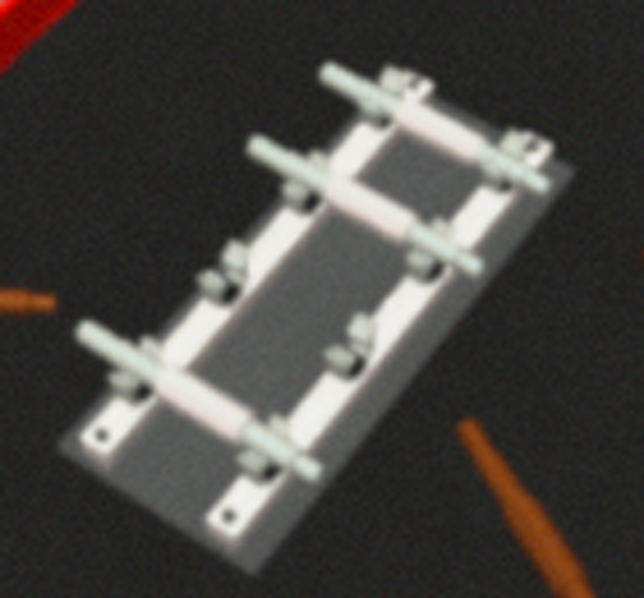

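The clip tips stand up past the neck at the -y (robot's right) end, so that one looks home. The second and fourth look loose and the third is empty. I'll check the heights by triangulation.

```bash
cat > h.py <<'E'
from workcell import ctrl
import cv2,numpy as np
np.set_printoptions(precision=2,suppress=True)
def ray(c,px):
    K,V=c["K"],c["view"]; p=np.atleast_2d(np.asarray(px,float))
    d=np.c_[(p[:,0]-K[0,2])/K[0,0],-(p[:,1]-K[1,2])/K[1,1],-np.ones(len(p))]
    R=V[:3,:3]; return -R.T@V[:3,3], (d@R)
def wray(c,px):
    K,V=c["K"],c["view"]; p=np.atleast_2d(np.asarray(px,float))
    u=(p-K[:2,2])/K[0,0]; r=np.linalg.norm(u,axis=1,keepdims=True); s=np.sinc(r/np.pi)
    d=np.c_[u[:,:1]*s,-u[:,1:]*s,-np.cos(r)]
    R=V[:3,:3]; return -R.T@V[:3,3], (d@R)
def onz(od,z):
    o,d=od; return o+d*((z-o[2])/d[:,2])[:,None]
def tri(od1,od2):
    out=[];
    for d1,d2 in zip(od1[1],od2[1]):
        A=np.c_[d1,-d2]; s=np.linalg.lstsq(A,od2[0]-od1[0],rcond=None)[0]
        P,Q=od1[0]+s[0]*d1,od2[0]+s[1]*d2; out.append(np.r_[(P+Q)/2,np.linalg.norm(P-Q)])
    return np.array(out)
def gauge(mask,n=None):
    c=max(cv2.findContours(mask,cv2.RETR_EXTERNAL,cv2.CHAIN_APPROX_NONE)[0],key=cv2.contourArea)
    return c
E
python3 - <<'E'
from h import *
S,D=ctrl.calibration("scene"),ctrl.calibration("side")
A=lambda l:[(x/4.7+250,y/4.2+170) for x,y in l]
B=lambda l:[(x/4.6+255,y/4.6+200) for x,y in l]
# holes: near -y, far -y, near +y, far +y
ha=A([(125,370),(230,475),(563,88),(672,178)])
hb=B([(533,149),(415,88),(228,515),(101,434)])
print("holes S z24\n",onz(ray(S,ha),24)); print("holes D\n",onz(ray(D,hb),24)); print(tri(ray(S,ha),ray(D,hb)))
# gauge ends near, far : slot -y first
ga=A([(145,290),(333,475),(258,199),(450,375),(482,56),(678,218)])
gb=B([(542,185),(326,73),(475,265),(254,145),(314,470),(84,332)])
print("gauge ends\n",tri(ray(S,ga),ray(D,gb)))
# gauge 3
for n,C,roi in (("scene",S,(150,280,250,330)),("side",D,(375,180,450,205))):
    im=cv2.imread(f"pics/{n}0.png"); g=cv2.cvtColor(im,6)
    m=np.zeros_like(g); x0,y0,x1,y1=roi; m[y0:y1,x0:x1]=(g[y0:y1,x0:x1]>110)*255
    p=np.argwhere(m)[:,::-1].astype(float); mu=p.mean(0); u=np.linalg.svd(p-mu,full_matrices=False)[2][0]; t=(p-mu)@u
    e=np.array([mu+u*t.min(),mu+u*t.max()]); w=onz(ray(C,e),9); print(n,e,w,np.linalg.norm(w[0]-w[1]))
    c=im[y0:y1,x0:x1]; cv2.imwrite(f"pics/g3{n}.png",cv2.resize(c,None,fx=7,fy=7,interpolation=2))
E
```

```text
holes S z24
 [[486.46 -82.18  24.  ]
 [568.26 -81.35  24.  ]
 [485.47 207.77  24.  ]
 [567.52 208.44  24.  ]]
holes D
 [[484.24 -81.35  24.  ]
 [565.03 -81.03  24.  ]
 [485.5  207.22  24.  ]
 [567.44 207.41  24.  ]]
[[485.23 -82.12  22.34   1.14]
 [566.66 -81.58  22.12   2.22]
 [485.5  207.48  24.35   0.34]
 [567.47 207.88  24.57   0.74]]
gauge ends
 [[460.86 -49.41  41.16   1.03]
 [605.6  -48.42  41.46   0.29]
 [457.24  25.48  53.89   0.42]
 [601.12  27.02  54.72   0.24]
 [455.35 175.14  53.41   0.59]
 [599.58 177.1   53.85   0.34]]
scene [[169.03 295.92]
 [231.15 315.52]] [[ 401.09 -321.64    9.  ]
 [ 528.41 -240.13    9.  ]] 151.17412343439028
side [[385.99 192.43]
 [439.   194.1 ]] [[ 531.74 -243.36    9.  ]
 [ 404.03 -324.01    9.  ]] 151.04128823383226
```

View pics/g3scene.png

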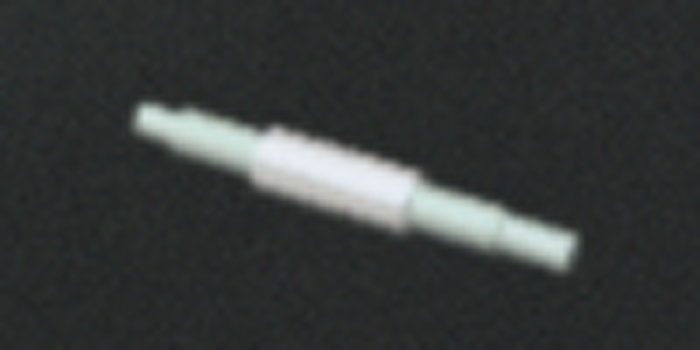

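View pics/g3side.png

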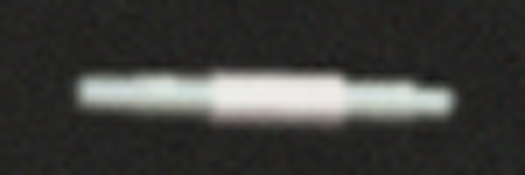

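Triangulated axis heights are 41 mm for the gauge at y≈-49 (home), and 54 mm for those at y≈26 and y≈176 (loose). The empty pair is at y≈100. gauge_3 has its middle near (462,-285) and its axis at 32.5°, with the thin end towards the robot. Next, a helper to work out the shifts.

```bash
cat >> h.py <<'E'
from scipy.spatial.transform import Rotation as Ro
def go(pos,ang):
    """ang: world heading of gauge axis (tool y line) ; print shift/turn from the present pose"""
    o=ctrl.get_obs(); R=Ro.from_rotvec(o["orientation"]); best=None
    for k in (0,np.pi):
        a=ang+k; y=np.array([np.cos(a),np.sin(a),0]); x=np.array([0,0,-1.]); z=np.cross(x,y)
        T=Ro.from_matrix(np.c_[x,y,z]); d=(R.inv()*T).as_rotvec()
        if best is None or np.linalg.norm(d)<np.linalg.norm(best): best=d
    s=R.inv().apply(np.array(pos)-o["ee_pos"])/10
    print("t",round(o["t"],2),"pos",o["ee_pos"],"F",o["ft_force"],"w",round(o["width"],1),"q6",o["qpos"][5])
    print("shift cm",s.round(3),"turn",best.round(4),"rows>=",np.linalg.norm(s)/4.17,np.degrees(np.linalg.norm(best))/7.16)
    print("tool axes in world x,y,z:",R.as_matrix().T.round(3).tolist())
E
python3 - <<'E'
from h import *
go((462,-285,100),np.radians(32.5))
E
```

```text
t 0.15 pos [ 252.87 -571.11  236.07] F [-0.5   0.06 -0.8 ] w 87.7 q6 -0.019007529886052022
shift cm [ 13.63  30.71 -17.68] turn [-0.15 -0.   -0.  ] rows>= 9.103565745803992 1.2036717404794082
tool axes in world x,y,z: [[-0.0, 0.001, -1.0], [0.914, 0.405, -0.0], [0.405, -0.914, -0.001]]
```

Emit:
servo_tool --plan '[[[13.6,30.7,-17.7,-0.15,0,0,5],[13.6,30.7,-17.7,-0.15,0,0,5],[13.6,30.7,-17.7,-0.15,0,0,5],[13.6,30.7,-17.7,-0.15,0,0,5],[13.6,30.7,-17.7,-0.15,0,0,5],[13.6,30.7,-17.7,-0.15,0,0,5],[13.6,30.7,-17.7,-0.15,0,0,5],[13.6,30.7,-17.7,-0.15,0,0,5]]]'

```text
t: 0.82
ee_pos: [437.3, -318.5, 116.6]
orientation: [0.783, 1.425, -0.783]
ft_force: [-0.8, -0.0, -0.6]
width: 50.3
```

Emit:
servo_tool --plan '[[[0,0,0,0,0,0,5],[0,0,0,0,0,0,5]]]'

```text
t: 0.98
ee_pos: [437.0, -318.2, 116.3]
orientation: [0.78, 1.429, -0.779]
ft_force: [-0.6, -0.5, 1.1]
width: 49.5
```

```bash
python3 - <<'E'
from h import *
go((462,-285,100),np.radians(32.5))
c=ctrl.calibration("wrist");cv2.imwrite("pics/w1.png",ctrl.get_image("wrist")[:,:,::-1])
np.savez("w1.npz",**c)
E
```

```text
t 0.98 pos [ 437.01 -318.24  116.29] F [-0.57 -0.52  1.1 ] w 49.5 q6 0.3486627945017521
shift cm [ 1.63  3.9  -1.44] turn [ 0. -0.  0.] rows>= 1.0710165320106582 0.03448190901223387
tool axes in world x,y,z: [[-0.002, 0.001, -1.0], [0.841, 0.54, -0.001], [0.54, -0.841, -0.002]]
```

View pics/w1.png

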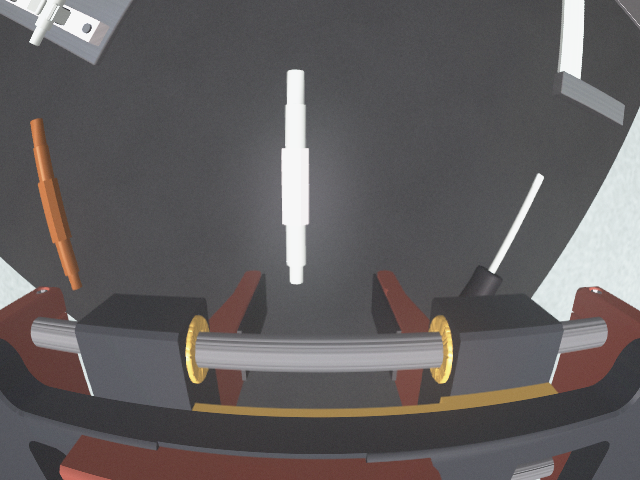

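The wrist view shows gauge_3 clearly: thick end at (295,70), handle corners at about rows 148–224, thin end at (296,283).

```bash
python3 - <<'E'
from h import *
c=np.load("w1.npz"); w=onz(wray(c,[(295.5,70),(296.5,283),(295,148.5),(295.3,224)]),9); print(w, np.linalg.norm(w[0]-w[1]),np.linalg.norm(w[2]-w[3]))
u=(w[0]-w[1]);u/=np.linalg.norm(u);print(np.degrees(np.arctan2(u[1],u[0])),(w[0]+w[1])/2-5*u,(w[2]+w[3])/2)
go((462,-285,17),np.radians(32.5))
E
```

```text
[[ 530.88 -238.46    9.  ]
 [ 402.98 -320.11    9.  ]
 [ 484.48 -267.86    9.  ]
 [ 440.   -296.13    9.  ]] 151.7467927545449 52.70899779293095
32.55392489414766 [ 462.72 -281.98    9.  ] [ 462.24 -281.99    9.  ]
t 1.03 pos [ 436.82 -319.75  117.  ] F [-0.05 -0.61  0.53] w 50.1 q6 0.3483145276086893
shift cm [10.    4.   -1.56] turn [ 0. -0.  0.] rows>= 2.609658082092382 0.015207584227953623
tool axes in world x,y,z: [[-0.001, 0.0, -1.0], [0.842, 0.539, -0.0], [0.539, -0.842, -0.001]]
```

Emit:
servo_tool --plan '[[[4,4.1,-1.7,0,0,0,5],[4,4.1,-1.7,0,0,0,5],[7,4.1,-1.7,0,0,0,5],[9.8,4.1,-1.7,0,0,0,5],[9.8,4.1,-1.7,0,0,0,5],[9.8,4.1,-1.7,0,0,0,5]]]'

```text
t: 1.53
ee_pos: [460.9, -284.2, 18.6]
orientation: [0.784, 1.428, -0.783]
ft_force: [-0.5, -0.9, -0.5]
width: 49.7
```

```bash
python3 - <<'E'
from h import *
go((462.4,-283,17),np.radians(32.5))
for n in("side","wrist"): cv2.imwrite(f"pics/{n}2.png",ctrl.get_image(n)[:,:,::-1])
E
```

```text
t 1.53 pos [ 460.89 -284.24   18.64] F [-0.48 -0.89 -0.55] w 49.7 q6 0.4306510913932112
shift cm [ 0.16  0.19 -0.02] turn [-0. -0.  0.] rows>= 0.0611336770357716 0.027261495037252927
tool axes in world x,y,z: [[-0.003, 0.002, -1.0], [0.844, 0.536, -0.001], [0.536, -0.844, -0.003]]
```

View pics/wrist2.png

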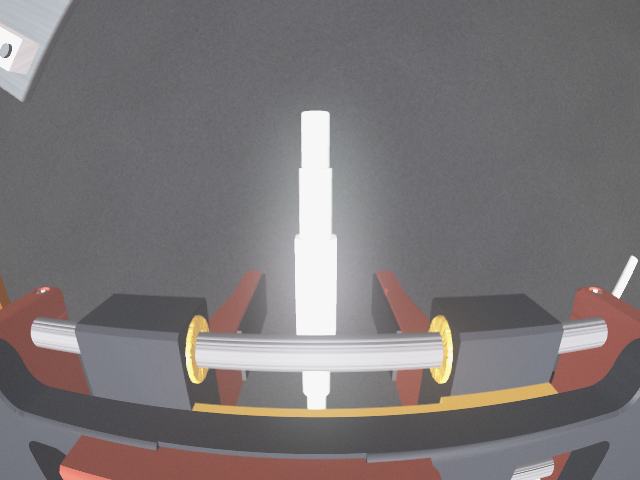

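The gauge lies centred between the fingers (gauge column 316, fingers' middle 319). Now grip and lift.

Emit:
servo_tool --plan '[[[0.1,0.15,0,0,0,0,5],[0.1,0.15,0,0,0,0,1],[0.1,0.15,0,0,0,0,1],[0.1,0.15,0,0,0,0,1],[0.1,0.15,0,0,0,0,1],[0.1,0.15,0,0,0,0,1]]]'

```text
t: 2.13
ee_pos: [463.5, -283.1, 18.5]
orientation: [0.782, 1.425, -0.782]
ft_force: [-0.6, 0.2, 0.2]
width: 20.1
```

Emit:
servo_tool --plan '[[[0,0,0,0,0,0,1],[-3,0,0,0,0,0,1],[-7,0,0,0,0,0,1],[-10.5,0,0,0,0,0,1],[-10.5,0,0,0,0,0,1]]]'

```text
t: 2.55
ee_pos: [466.6, -285.0, 129.1]
orientation: [0.781, 1.416, -0.782]
ft_force: [1.1, -0.7, -0.3]
width: 17.6
```

```bash
python3 - <<'E'
from h import *
go((526.4,100.5,120),0)
cv2.imwrite("pics/w3.png",ctrl.get_image("wrist")[:,:,::-1])
E
```

```text
t 2.55 pos [ 466.58 -285.01  129.06] F [ 1.13 -0.74 -0.34] w 17.6 q6 0.43373905110807454
shift cm [  0.76  25.75 -29.32] turn [ 0.57  0.01 -0.01] rows>= 9.357930496543853 4.536859021575862
tool axes in world x,y,z: [[0.008, -0.005, -1.0], [0.844, 0.537, 0.004], [0.537, -0.844, 0.009]]
```

View pics/w3.png

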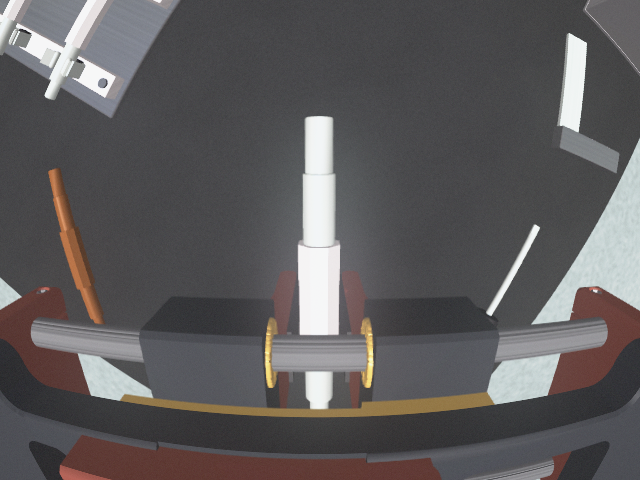

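gauge_3 is held (17.6 mm) and straight in the jaws. Moving to above the empty clips.

Emit:
servo_tool --plan '[[[0.8,25.7,-29.3,0.57,0,0,1],[0.8,25.7,-29.3,0.57,0,0,1],[0.8,25.7,-29.3,0.57,0,0,1],[0.8,25.7,-29.3,0.57,0,0,1],[0.8,25.7,-29.3,0.57,0,0,1],[0.8,25.7,-29.3,0.57,0,0,1],[0.8,25.7,-29.3,0.57,0,0,1],[0.8,25.7,-29.3,0.57,0,0,1]]]'

```text
t: 3.27
ee_pos: [510.5, 30.0, 115.3]
orientation: [1.211, 1.209, -1.214]
ft_force: [1.0, -1.0, -0.7]
width: 17.3
```

```bash
python3 - <<'E'
from h import *
go((526.4,100.5,120),0)
E
```

```text
t 3.27 pos [510.46  30.   115.27] F [ 0.96 -1.04 -0.72] w 17.3 q6 1.6097401733338053
shift cm [-0.48  1.57 -7.06] turn [-0.  0.  0.] rows>= 1.7371485636672335 0.03429860850244997
tool axes in world x,y,z: [[-0.002, -0.0, -1.0], [1.0, -0.003, -0.002], [-0.003, -1.0, 0.0]]
```

Emit:
servo_tool --plan '[[[-0.5,1.6,-7,0,0,0,1],[-0.5,1.6,-7,0,0,0,1],[-0.5,1.6,-7,0,0,0,1],[-0.5,1.6,-7,0,0,0,1],[-0.5,1.6,-7,0,0,0,1]]]'

```text
t: 3.68
ee_pos: [526.6, 97.8, 120.5]
orientation: [1.209, 1.21, -1.213]
ft_force: [-0.3, -0.3, -0.6]
width: 17.4
```

```bash
python3 - <<'E'
from h import *
go((526.4,100.5,120),0)
c=ctrl.calibration("wrist");np.savez("w4.npz",**c)
for n in("side","wrist","scene"): cv2.imwrite(f"pics/{n}4.png",ctrl.get_image(n)[:,:,::-1])
a=cv2.imread("pics/scene4.png")[150:310,250:420]; b=cv2.imread("pics/side4.png")[180:330,255:395]
cv2.imwrite("pics/z4.png",np.hstack([cv2.resize(a,(400,376),interpolation=2),cv2.resize(b,(351,376),interpolation=2)]))
go((526.4,100.5,120),0)
E
```

```text
t 3.68 pos [526.63  97.76 120.46] F [-0.28 -0.34 -0.6 ] w 17.4 q6 1.7348392604017087
shift cm [ 0.05 -0.02 -0.27] turn [-0.  0.  0.] rows>= 0.06697481327884258 0.02903246358439815
tool axes in world x,y,z: [[-0.003, -0.001, -1.0], [1.0, -0.002, -0.003], [-0.002, -1.0, 0.001]]
t 3.83 pos [527.13  96.79 121.15] F [ 0.61 -0.48 -0.38] w 17.6 q6 1.7351428716076074
shift cm [ 0.12 -0.07 -0.37] turn [-0.  0.  0.] rows>= 0.09478903338962671 0.04027491729088114
tool axes in world x,y,z: [[-0.001, -0.0, -1.0], [1.0, -0.005, -0.001], [-0.005, -1.0, 0.0]]
```

View pics/wrist4.png

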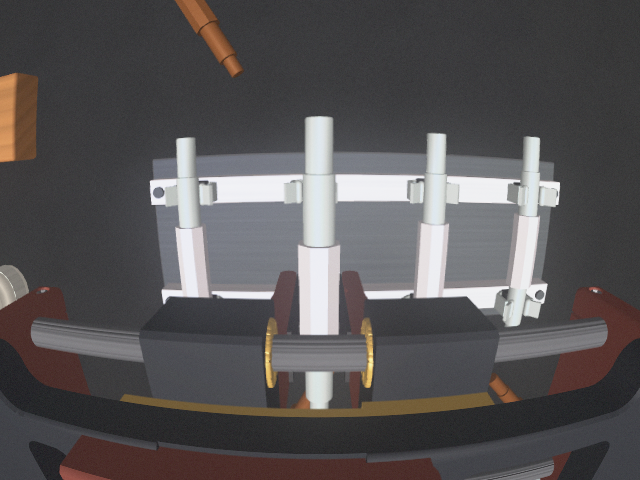

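View pics/z4.png

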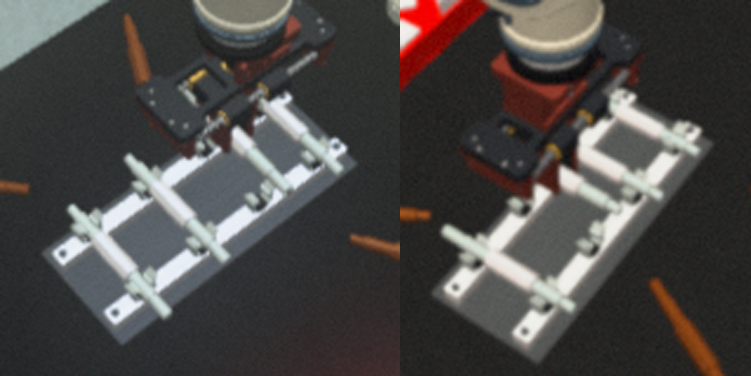

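In the wrist view, the held gauge is at column 319, handle front edge at row 243, thick tip at row 118. Bar holes are at (158,192) and (540,295). The neighbouring clip mouths on the far bar are centred near columns 192 and 434.

```bash
python3 - <<'E'
from h import *
c=np.load("w4.npz")
print("holes",onz(wray(c,[(158,192),(540,295),(553,193)]),24))
print("clip tips z54: g+y L,R ; g L,R; home L,R", onz(wray(c,[(165,186),(215,184),(409,184),(459,184),(508,186),(556,186)]),54))
print("clip empty left outer",onz(wray(c,[(285,184)]),54))
ax=112.5
print("held tip, handle front at axis/top", onz(wray(c,[(319,119),(319,174)]),ax), onz(wray(c,[(319,243)]),ax+9))
E
python3 - <<'E'
import cv2
cv2.imwrite("pics/z5.png",cv2.resize(cv2.imread("pics/wrist4.png")[120:320,140:400],None,fx=3,fy=3,interpolation=2))
E
```

```text
holes [[566.86 211.24  24.  ]
 [485.36 -81.9   24.  ]
 [568.48 -80.68  24.  ]]
clip tips z54: g+y L,R ; g L,R; home L,R [[573.58 192.28  54.  ]
 [573.62 159.6   54.  ]
 [573.19  44.89  54.  ]
 [574.13  13.02  54.  ]
 [574.31 -21.71  54.  ]
 [576.33 -60.89  54.  ]]
clip empty left outer [[572.75 117.65  54.  ]]
held tip, handle front at axis/top [[605.53  97.99 112.5 ]
 [582.37  98.02 112.5 ]] [[554.85  98.08 121.5 ]]
```

View pics/z5.png

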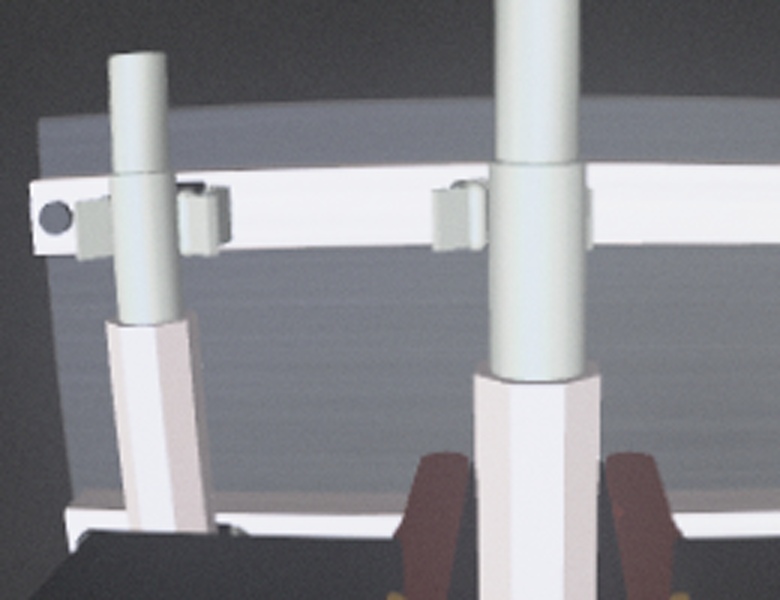

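gauge_3 needs +3 mm in y, and x is already right within 1 mm. Lowering to just above the mouths.

Emit:
servo_tool --plan '[[[1,0,-0.3,0,0,0,1],[3,0,-0.3,0,0,0,1],[5.3,0,-0.3,0,0,0,1],[5.3,0,-0.3,0,0,0,1],[5.3,0,-0.3,0,0,0,1],[5.3,0,-0.3,0,0,0,1]]]'

```text
t: 4.33
ee_pos: [528.0, 100.7, 69.1]
orientation: [1.212, 1.207, -1.212]
ft_force: [-0.3, -0.1, -0.7]
width: 17.8
```

```bash
python3 - <<'E'
from h import *
go((526.4,100.8,61),0)
cv2.imwrite("pics/w6.png",ctrl.get_image("wrist")[:,:,::-1])
go((526.4,100.8,61),0)
E
```

```text
t 4.33 pos [528.02 100.72  69.06] F [-0.34 -0.06 -0.71] w 17.8 q6 1.7410306311428148
shift cm [ 0.81 -0.16 -0.01] turn [-0. -0.  0.] rows>= 0.19715048222244522 0.03134862219373987
tool axes in world x,y,z: [[-0.0, 0.0, -1.0], [1.0, -0.004, -0.0], [-0.004, -1.0, -0.0]]
t 4.38 pos [528.46 100.87  69.53] F [ 0.36 -0.94  0.24] w 17.5 q6 1.7409960510396427
shift cm [ 0.85 -0.21  0.01] turn [-0. -0. -0.] rows>= 0.2104510225579387 0.030954230771266553
tool axes in world x,y,z: [[0.001, 0.0, -1.0], [1.0, -0.004, 0.001], [-0.004, -1.0, -0.0]]
```

View pics/w6.png

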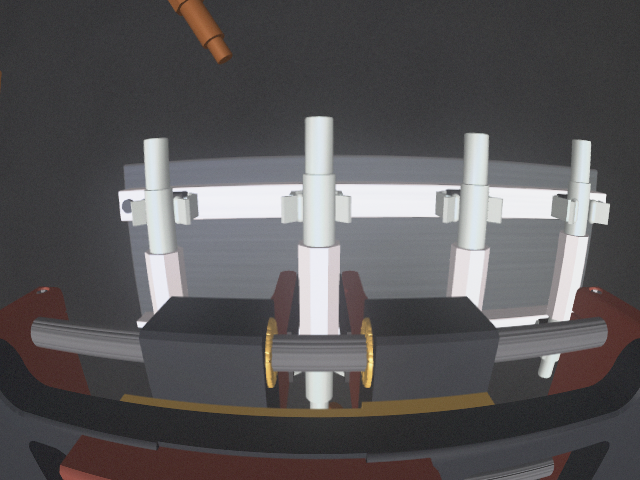

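The gauge is centred in the clip (clip 282–351, gauge 319). Lowering onto the mouths in small steps.

Emit:
servo_tool --plan '[[[0.3,-0.1,-0.05,0,0,0,1],[0.5,-0.15,-0.05,0,0,0,1],[0.7,-0.15,-0.05,0,0,0,1],[0.8,-0.15,-0.05,0,0,0,1],[0.8,-0.15,-0.05,0,0,0,1]]]'

```text
t: 4.8
ee_pos: [526.5, 101.7, 61.0]
orientation: [1.212, 1.208, -1.211]
ft_force: [0.3, 0.4, 1.6]
width: 17.7
```

Emit:
servo_tool --plan '[[[0.1,0,0,0,0,0,1],[0.2,0,0,0,0,0,1],[0.3,0,0,0,0,0,1],[0.3,0,0,0,0,0,1]]]'

```text
t: 5.13
ee_pos: [527.2, 101.7, 59.0]
orientation: [1.213, 1.207, -1.21]
ft_force: [-2.6, -0.0, 10.7]
width: 17.9
```

Emit:
servo_tool --plan '[[[0.1,0,0,0,0,0,1],[0.2,0,0,0,0,0,1],[0.3,0,0,0,0,0,1],[0.3,0,0,0,0,0,1]]]'

```text
t: 5.47
ee_pos: [527.8, 101.7, 55.9]
orientation: [1.213, 1.206, -1.209]
ft_force: [-0.1, -0.6, 6.9]
width: 17.6
```

Emit:
servo_tool --plan '[[[0.1,0,0,0,0,0,1],[0.2,0,0,0,0,0,1],[0.3,0,0,0,0,0,1],[0.4,0,0,0,0,0,1],[0.4,0,0,0,0,0,1]]]'

```text
t: 5.88
ee_pos: [526.8, 101.6, 50.4]
orientation: [1.212, 1.207, -1.211]
ft_force: [3.4, 0.6, -6.7]
width: 17.4
```

Emit:
servo_tool --plan '[[[0.1,0,0,0,0,0,1],[0.2,0,0,0,0,0,1],[0.3,0,0,0,0,0,1],[0.3,0,0,0,0,0,1]]]'

```text
t: 6.22
ee_pos: [526.3, 101.6, 49.2]
orientation: [1.211, 1.208, -1.212]
ft_force: [-3.9, 0.3, 17.9]
width: 17.6
```

It bottomed at 49.2, which is 12 mm below contact, with force rising to 18 N. A touch more, then release.

Emit:
servo_tool --plan '[[[0.1,0,0,0,0,0,1],[0.1,0,0,0,0,0,1],[0.1,0,0,0,0,0,1]]]'

```text
t: 6.47
ee_pos: [526.3, 101.6, 49.1]
orientation: [1.212, 1.208, -1.211]
ft_force: [-6.5, -0.6, 29.0]
width: 17.5
```

Emit:
servo_tool --plan '[[[-0.3,0,0,0,0,0,1.2],[-0.3,0,0,0,0,0,3],[-0.3,0,0,0,0,0,4],[-0.3,0,0,0,0,0,4],[-0.3,0,0,0,0,0,4]]]'

```text
t: 6.88
ee_pos: [526.0, 101.4, 49.4]
orientation: [1.211, 1.208, -1.212]
ft_force: [0.2, -1.1, 0.3]
width: 38.9
```

Emit:
servo_tool --plan '[[[-2,0,0,0,0,0,4],[-5,0,0,0,0,0,4],[-7,0,0,0,0,0,4],[-7,0,0,0,0,0,4],[-7,0,0,0,0,0,4]]]'

```text
t: 7.3
ee_pos: [526.9, 101.6, 120.5]
orientation: [1.213, 1.206, -1.21]
ft_force: [-0.1, -0.6, -0.8]
width: 40.1
```

```bash
python3 - <<'E'
from h import *
go((526.4,100.8,61),0)
c=ctrl.calibration("wrist");np.savez("w7.npz",**c)
cv2.imwrite("pics/w7.png",ctrl.get_image("wrist")[:,:,::-1])
E
```

```text
t 7.3 pos [526.94 101.6  120.46] F [-0.11 -0.58 -0.8 ] w 40.1 q6 1.7423905073497001
shift cm [ 5.95 -0.07  0.08] turn [-0. -0. -0.] rows>= 1.426176628829171 0.03085975819666393
tool axes in world x,y,z: [[0.002, 0.0, -1.0], [1.0, -0.003, 0.002], [-0.003, -1.0, -0.0]]
```

View pics/w7.png

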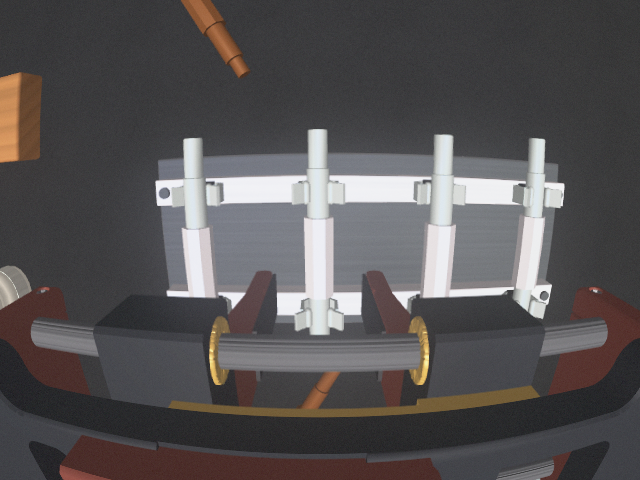

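gauge_3 now sits low, with the clip tips standing beside its necks at both ends ((318,192) and (320,315)). Next I'll check its x position and locate the two loose handles.

```bash
python3 - <<'E'
from h import *
c=np.load("w7.npz")
print("g3 handle front,near",onz(wray(c,[(318,218),(319,297)]),49))
print("home handle front",onz(wray(c,[(532,217)]),49))
print("loose fronts",onz(wray(c,[(195,228),(441,224)]),61))
print("tips", onz(wray(c,[(193,139),(443,135)]),52),onz(wray(c,[(317,130),(536,139)]),40))
go((525,176.6,90),0)
E
```

```text
g3 handle front,near [[552.27 102.46  49.  ]
 [501.18 101.98  49.  ]]
home handle front [[554.37 -42.13  49.  ]]
loose fronts [[549.13 175.5   61.  ]
 [551.18  29.67  61.  ]]
tips [[601.92 177.24  52.  ]
 [603.91  27.54  52.  ]] [[605.33 102.94  40.  ]
 [607.53 -47.24  40.  ]]
t 7.35 pos [526.1  101.44 119.43] F [-0.62  0.77  0.73] w 40.3 q6 1.742391215098572
shift cm [ 2.94 -0.13 -7.52] turn [-0.  0.  0.] rows>= 1.9358951646489977 0.02631675287888878
tool axes in world x,y,z: [[-0.0, -0.0, -1.0], [1.0, -0.003, -0.0], [-0.003, -1.0, 0.0]]
```

gauge_3's middle is at x≈526.7 and the rack's middle is at 526.4, so that's good. Now the gauge at y≈176.

Emit:
servo_tool --plan '[[[0,-0.1,-4,0,0,0,4],[0,-0.1,-7.5,0,0,0,4],[2,-0.1,-7.5,0,0,0,4],[4,-0.1,-7.5,0,0,0,4],[5.2,-0.1,-7.5,0,0,0,4],[5.2,-0.1,-7.5,0,0,0,4],[5.2,-0.1,-7.5,0,0,0,4]]]'

```text
t: 7.93
ee_pos: [524.5, 175.9, 66.3]
orientation: [1.209, 1.209, -1.215]
ft_force: [-0.2, 0.2, 0.8]
width: 40.0
```

```bash
python3 - <<'E'
from h import *
go((525,176.6,61),0)
cv2.imwrite("pics/w8.png",ctrl.get_image("wrist")[:,:,::-1])
E
```

```text
t 7.93 pos [524.49 175.93  66.35] F [-0.21  0.19  0.84] w 40.0 q6 1.8765403801563654
shift cm [ 0.53  0.05 -0.07] turn [-0.  0.  0.] rows>= 0.12979554393075157 0.04043451224664594
tool axes in world x,y,z: [[-0.003, -0.001, -1.0], [1.0, -0.004, -0.003], [-0.004, -1.0, 0.001]]
```

View pics/w8.png

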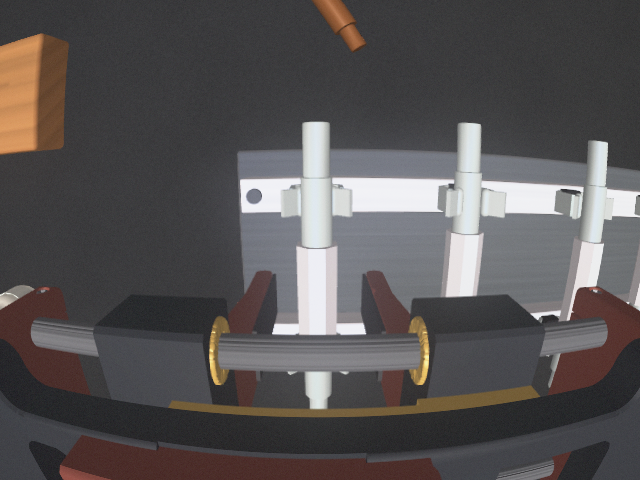

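The gauge is centred between the fingers (317 against 319). Lower, grip and press in steps.

Emit:
servo_tool --plan '[[[0.3,0,-0.06,0,0,0,4],[0.5,0,-0.06,0,0,0,4],[0.5,0,-0.06,0,0,0,2.2],[0.5,0,-0.06,0,0,0,1],[0.5,0,-0.06,0,0,0,1],[0.5,0,-0.06,0,0,0,1],[0.5,0,-0.06,0,0,0,1],[0.5,0,-0.06,0,0,0,1]]]'

```text
t: 8.65
ee_pos: [525.8, 176.9, 63.1]
orientation: [1.211, 1.207, -1.211]
ft_force: [0.2, -3.8, 3.5]
width: 17.7
```

Emit:
servo_tool --plan '[[[0.1,0,0,0,0,0,1],[0.2,0,0,0,0,0,1],[0.3,0,0,0,0,0,1],[0.3,0,0,0,0,0,1]]]'

```text
t: 8.98
ee_pos: [526.3, 177.2, 61.0]
orientation: [1.212, 1.207, -1.21]
ft_force: [-1.4, -4.0, 11.1]
width: 17.5
```

Emit:
servo_tool --plan '[[[0.1,0,0,0,0,0,1],[0.2,0,0,0,0,0,1],[0.3,0,0,0,0,0,1],[0.3,0,0,0,0,0,1]]]'

```text
t: 9.32
ee_pos: [526.7, 177.1, 57.8]
orientation: [1.213, 1.206, -1.209]
ft_force: [1.7, -2.6, 6.7]
width: 17.6
```

Emit:
servo_tool --plan '[[[0.1,0,0,0,0,0,1],[0.2,0,0,0,0,0,1],[0.3,0,0,0,0,0,1],[0.3,0,0,0,0,0,1]]]'

```text
t: 9.65
ee_pos: [526.3, 177.1, 53.6]
orientation: [1.212, 1.207, -1.21]
ft_force: [3.1, -1.8, -3.7]
width: 17.6
```

Emit:
servo_tool --plan '[[[0.1,0,0,0,0,0,1],[0.2,0,0,0,0,0,1],[0.3,0,0,0,0,0,1],[0.3,0,0,0,0,0,1]]]'

```text
t: 9.98
ee_pos: [525.1, 177.0, 51.2]
orientation: [1.211, 1.208, -1.213]
ft_force: [-0.5, -3.8, 6.9]
width: 17.9
```

Emit:
servo_tool --plan '[[[0.1,0,0,0,0,0,1],[0.2,0,0,0,0,0,1],[0.25,0,0,0,0,0,1],[0.25,0,0,0,0,0,1]]]'

```text
t: 10.32
ee_pos: [525.3, 177.0, 51.0]
orientation: [1.211, 1.208, -1.212]
ft_force: [-8.4, -6.1, 32.0]
width: 17.5
```

Emit:
servo_tool --plan '[[[-0.2,0,0,0,0,0,1.2],[-0.2,0,0,0,0,0,3],[-0.2,0,0,0,0,0,4],[-0.2,0,0,0,0,0,4],[-3,0,0,0,0,0,4],[-7,0,0,0,0,0,4],[-7,0,0,0,0,0,4]]]'

```text
t: 10.9
ee_pos: [528.8, 178.5, 123.3]
orientation: [1.217, 1.204, -1.205]
ft_force: [1.4, 0.3, -0.2]
width: 40.4
```

```bash
python3 - <<'E'
from h import *
go((525.5,26.6,66),0)
E
```

```text
t 10.9 pos [528.84 178.47 123.28] F [ 1.4   0.32 -0.18] w 40.4 q6 1.8776337704687969
shift cm [ 5.68 -0.33 15.2 ] turn [-0.   -0.   -0.01] rows>= 3.893206088598708 0.06800963207816343
tool axes in world x,y,z: [[0.007, 0.003, -1.0], [1.0, -0.003, 0.007], [-0.003, -1.0, -0.003]]
```

Emit:
servo_tool --plan '[[[0,0,4,0,0,0,4],[0,0,8,0,0,0,4],[0,0,12,0,0,0,4],[0,0,15,0,0,0,4],[2.5,0,15,0,0,0,4],[5,0,15,0,0,0,4],[5,0,15,0,0,0,4],[5,0,15,0,0,0,4]]]'

```text
t: 11.57
ee_pos: [523.9, 27.2, 67.1]
orientation: [1.21, 1.21, -1.214]
ft_force: [-0.7, 0.7, -0.7]
width: 40.1
```

```bash
python3 - <<'E'
from h import *
go((525.5,26.6,62),0)
cv2.imwrite("pics/w9.png",ctrl.get_image("wrist")[:,:,::-1])
E
```

```text
t 11.57 pos [523.94  27.15  67.08] F [-0.73  0.67 -0.73] w 40.1 q6 1.6030504370274454
shift cm [0.51 0.16 0.06] turn [-0. -0.  0.] rows>= 0.12809061023917573 0.04027269658719816
tool axes in world x,y,z: [[-0.004, 0.0, -1.0], [1.0, -0.003, -0.004], [-0.003, -1.0, -0.0]]
```

View pics/w9.png

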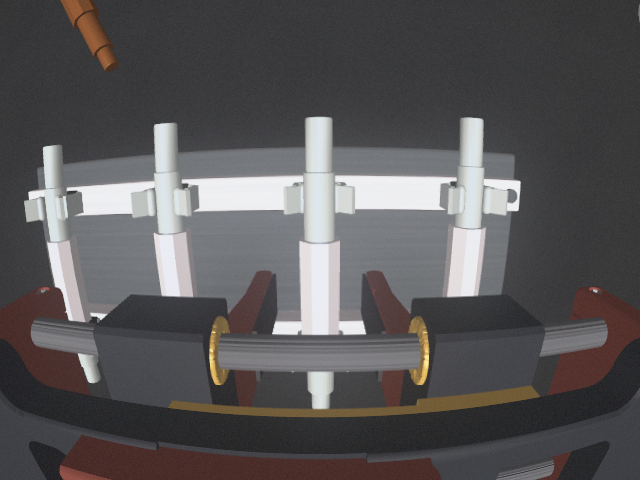

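The gauge is at column 319, centred in the jaws, and the gauges either side sit low in their clips. Same press here.

Emit:
servo_tool --plan '[[[0.3,0.1,0,0,0,0,4],[0.5,0.1,0,0,0,0,4],[0.5,0.1,0,0,0,0,2.2],[0.5,0.1,0,0,0,0,1],[0.5,0.1,0,0,0,0,1],[0.5,0.1,0,0,0,0,1],[0.5,0.1,0,0,0,0,1],[0.5,0.1,0,0,0,0,1]]]'

```text
t: 12.28
ee_pos: [526.3, 26.9, 63.6]
orientation: [1.211, 1.207, -1.211]
ft_force: [-0.1, -3.8, 3.3]
width: 17.6
```

Emit:
servo_tool --plan '[[[0.1,0,0,0,0,0,1],[0.2,0,0,0,0,0,1],[0.3,0,0,0,0,0,1],[0.3,0,0,0,0,0,1]]]'

```text
t: 12.62
ee_pos: [527.0, 27.0, 61.4]
orientation: [1.212, 1.206, -1.21]
ft_force: [-1.1, -2.7, 11.4]
width: 17.5
```

Emit:
servo_tool --plan '[[[0.1,0,0,0,0,0,1],[0.2,0,0,0,0,0,1],[0.3,0,0,0,0,0,1],[0.3,0,0,0,0,0,1]]]'

```text
t: 12.95
ee_pos: [527.4, 27.0, 58.3]
orientation: [1.213, 1.206, -1.209]
ft_force: [0.9, -1.9, 7.7]
width: 17.4
```

Emit:
servo_tool --plan '[[[0.1,0,0,0,0,0,1],[0.2,0,0,0,0,0,1],[0.3,0,0,0,0,0,1],[0.3,0,0,0,0,0,1]]]'

```text
t: 13.28
ee_pos: [527.0, 27.0, 54.2]
orientation: [1.212, 1.206, -1.21]
ft_force: [4.3, -2.5, -4.0]
width: 17.4
```

Emit:
servo_tool --plan '[[[0.1,0,0,0,0,0,1],[0.2,0,0,0,0,0,1],[0.3,0,0,0,0,0,1],[0.3,0,0,0,0,0,1]]]'

```text
t: 13.62
ee_pos: [525.7, 27.0, 51.7]
orientation: [1.211, 1.208, -1.212]
ft_force: [-0.8, -4.1, 8.1]
width: 17.5
```

Emit:
servo_tool --plan '[[[0.1,0,0,0,0,0,1],[0.2,0,0,0,0,0,1],[0.25,0,0,0,0,0,1],[0.25,0,0,0,0,0,1]]]'

```text
t: 13.95
ee_pos: [525.8, 27.0, 51.4]
orientation: [1.211, 1.208, -1.212]
ft_force: [-9.5, -3.7, 36.3]
width: 17.3
```

Emit:
servo_tool --plan '[[[-0.2,0,0,0,0,0,1.2],[-0.2,0,0,0,0,0,3],[-0.2,0,0,0,0,0,4],[-0.2,0,0,0,0,0,4],[-3,0,0,0,0,0,4],[-7,0,0,0,0,0,4],[-10,0,0,0,0,0,4],[-12,0,0,0,0,0,4]]]'

```text
t: 14.62
ee_pos: [526.8, 27.4, 171.0]
orientation: [1.213, 1.207, -1.21]
ft_force: [-0.3, 1.2, 1.1]
width: 40.0
```

Emit:
servo_tool --plan '[[[-6,0,6,0,0,0,4],[-10,-5,12,0,0,0,4],[-10,-10,20,0,0,0,4],[-10,-10,24,0,0,0,4],[-10,-10,24,0,0,0,4],[-10,-10,24,0,0,0,4],[-10,-10,24,0,0,0,4],[-10,-10,24,0,0,0,4]]]'

```text
t: 15.28
ee_pos: [423.8, -217.2, 270.0]
orientation: [1.214, 1.203, -1.215]
ft_force: [0.2, -0.2, -0.9]
width: 40.0
```

```bash
python3 - <<'E'
from h import *
go((525.5,26.6,62),0)
for n in("side","wrist","scene"): cv2.imwrite(f"pics/{n}9.png",ctrl.get_image(n)[:,:,::-1])
a=cv2.imread("pics/scene9.png")[170:310,250:420]; b=cv2.imread("pics/side9.png")[200:330,255:395]
cv2.imwrite("pics/za9.png",cv2.resize(a,None,fx=4.7,fy=4.2,interpolation=2))
cv2.imwrite("pics/zb9.png",cv2.resize(b,None,fx=4.6,fy=4.6,interpolation=2))
E
```

```text
t 15.28 pos [ 423.82 -217.18  269.97] F [ 0.23 -0.19 -0.95] w 40.0 q6 1.0816253845848438
shift cm [ 20.76   9.95 -24.5 ] turn [-0.01  0.   -0.  ] rows>= 8.062073859011624 0.0657607782387877
tool axes in world x,y,z: [[0.001, -0.002, -1.0], [1.0, -0.008, 0.001], [-0.008, -1.0, 0.002]]
```

View pics/za9.png

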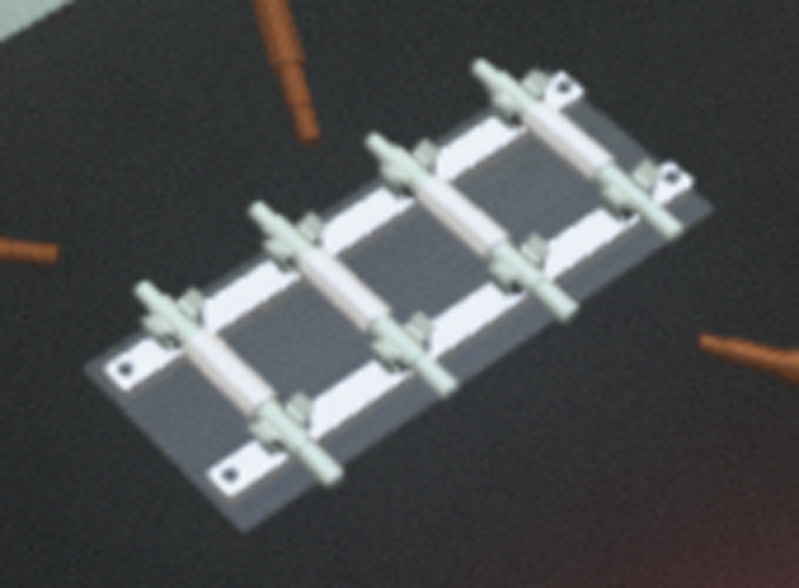

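View pics/zb9.png

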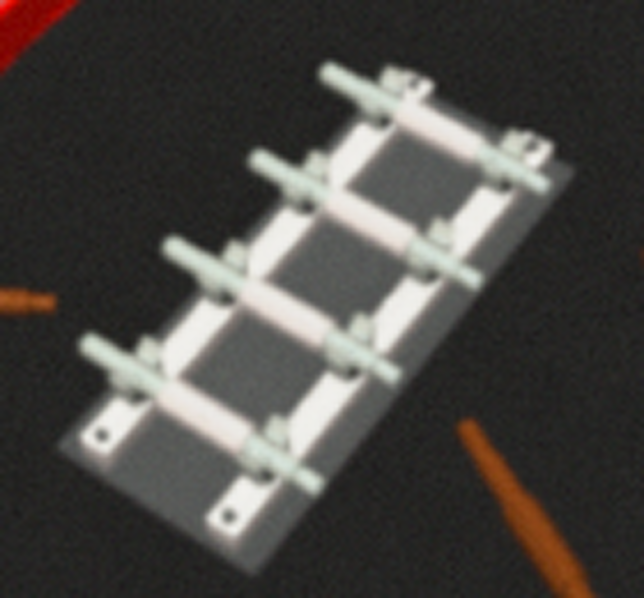

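View pics/scene9.png

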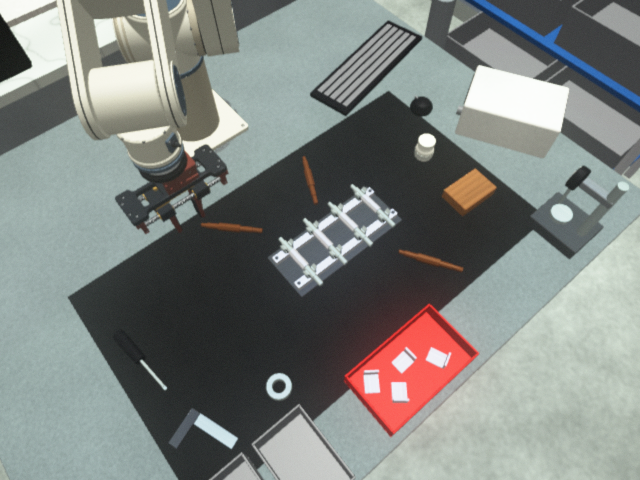

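All four gauges look alike in both views, with the clip tips up on both necks, and nothing else has moved. One last height check by triangulation.

```bash
python3 - <<'E'
from h import *
S,D=ctrl.calibration("scene"),ctrl.calibration("side")
A=lambda l:[(x/4.7+250,y/4.2+170) for x,y in l]
B=lambda l:[(x/4.6+255,y/4.6+200) for x,y in l]
ga=A([(145,290),(333,475),(258,211),(448,386),(374,141),(570,311),(482,67),(675,230)])
gb=B([(542,185),(326,73),(475,280),(257,160),(393,374),(170,246),(317,484),(86,345)])
print(tri(ray(S,ga),ray(D,gb)))
E
```

```text
[[460.86 -49.41  41.16   1.03]
 [605.6  -48.42  41.46   0.29]
 [456.6   25.29  40.41   0.57]
 [600.43  26.53  41.32   0.5 ]
 [458.71  99.89  41.34   0.03]
 [603.83 101.76  41.41   1.03]
 [454.38 175.67  41.08   2.33]
 [599.86 177.02  41.29   0.5 ]]
```

All eight ends are at 40–41.5 mm, the same as the gauge that was home from the start. Handing in.

```bash
python3 -c "
from workcell import ctrl
print(ctrl.close_job())"
```

```text
the job is handed in; nothing more can be done
None
```

All four gauges now read as fully home in the clip rack, and I handed the job in at about 15.4 s of the 48 s allowed.

- **gauge_3:** I picked it up from the bench, laid it across the empty pair of clips at y≈101 and pressed it home. In the wrist picture its handle middle is at x≈526.7, against about 526.4 midway between the bars.
- **The two loose gauges:** I pressed the one at y≈177 and then the one at y≈27 by gripping the handle and pushing straight down. Like gauge_3, each went down 12 mm onto its seats.
- **Forces:** the push on the seats peaked at 29 to 36 N at the wrist, under the 120 N limit.
- **Final check:** triangulating from the scene and side views put all eight gauge ends at 40.4–41.5 mm. The gauge that was already home read 41.2 and 41.5 mm before and after. Clip tips stand up beside both necks of every gauge.
- **Rest of the bench:** the final scene picture shows nothing else moved.

No check failed. The three cameras disagreed by up to about 3 mm in x and y, so I averaged them or worked relative to the wrist picture. The heights agreed within 1.5 mm.

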